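# Put the glass cupping cups back in their own pockets

## Task

The glass cupping cups were put back carelessly: three of them are in one another's pockets and one still stands on the worktop. Rearrange them so that each cup stands mouth down, fully home in the pocket made for its size: smallest in the yellow pad, next in green, next in blue, largest in red. They are glass, so set them down gently and never tip one over, and leave the torch and the brown bottle where they stand.

Things in the scene. Friction and masses are not known exactly. Their poses are not given: they have to be found in the camera images.
- cup_1: The smallest of four clear glass cupping cups, standing mouth down: a round bell 52 mm high, rolled lip at the bottom 34 mm across, straight body 30 mm across from 8 to 36 mm above the lip (grip it there from above), rounded closed top; about 50 g. Origin: centre of the mouth, on its lower edge; z is the cup's axis, up through the closed top.
- cup_2: The second smallest of four clear glass cupping cups, standing mouth down: a round bell 60 mm high, rolled lip at the bottom 44 mm across, straight body 40 mm across from 8 to 44 mm above the lip (grip it there from above), rounded closed top; about 70 g. Origin: centre of the mouth, on its lower edge; z is the cup's axis, up through the closed top.
- cup_3: The second largest of four clear glass cupping cups, standing mouth down: a round bell 68 mm high, rolled lip at the bottom 54 mm across, straight body 50 mm across from 8 to 52 mm above the lip (grip it there from above), rounded closed top; about 100 g. Origin: centre of the mouth, on its lower edge; z is the cup's axis, up through the closed top.
- cup_4: The largest of four clear glass cupping cups, standing mouth down: a round bell 76 mm high, rolled lip at the bottom 64 mm across, straight body 60 mm across from 8 to 60 mm above the lip (grip it there from above), rounded closed top; about 130 g. Origin: centre of the mouth, on its lower edge; z is the cup's axis, up through the closed top.
- pad_1: Mustard-yellow moulded square pad, 90 x 90 x 15 mm, fixed, with the round pocket for the smallest cup: flat floor 40 mm across, 9 mm deep (6 mm above the pad's underside), walls leaning outward to 50 mm across at the pad's top. Origin: centre of its underside, 3 mm above the worktop; y along the row. Four pads stand in a row, 92 mm apart, in a fixed steel tray 107 x 385 mm, rim 12 mm high.
- pad_2: Green moulded square pad, 90 x 90 x 15 mm, fixed, with the round pocket for the second smallest cup: flat floor 50 mm across, 9 mm deep (6 mm above the pad's underside), walls leaning outward to 60 mm across at the pad's top. Origin: centre of its underside, 3 mm above the worktop; y along the row.
- pad_3: Blue moulded square pad, 90 x 90 x 15 mm, fixed, with the round pocket for the second largest cup: flat floor 60 mm across, 9 mm deep (6 mm above the pad's underside), walls leaning outward to 70 mm across at the pad's top. Origin: centre of its underside, 3 mm above the worktop; y along the row.
- pad_4: Dull red moulded square pad, 90 x 90 x 15 mm, fixed, with the round pocket for the largest cup: flat floor 70 mm across, 9 mm deep (6 mm above the pad's underside), walls leaning outward to 80 mm across at the pad's top. Origin: centre of its underside, 3 mm above the worktop; y along the row.
- torch: Gas torch lighter, orange and black, 34 x 67 x 148 mm, standing upright and loose on the worktop; not to be disturbed. Origin: centre of its underside.
- spirit: Dark brown bottle with white cap, 51 mm across, 165 mm high, standing loose at the right rear; not to be disturbed. Origin: centre of its underside.
Things that resemble listed ones, but are neither listed nor needed, are in the scene too. Leave any purple look-alike of the cup_1 alone.

How it is judged:
By the outcome, as a careful person would: the job done as asked, in the order asked, and still so for the second after the job is handed in, with the robot touching nothing.
It also fails if it takes over 122 s, if anything falls off the work surface, if the arm or the gripper's body presses on something with over 40 N, if the wrist force passes 120 N, or if a joint passes its speed limit or range.

## Robot

A 6-joint arm with a two-finger parallel gripper is mounted at the origin on a cart in front of the work surface, level with it; the furniture and walls round the work are solid. World frame = base frame: x ahead of the robot, y to its left, z up, the work surface at z = 0. Lengths are in mm, angles in degrees, forces in N, time in s.
With the tool pointing down it reaches from about 275 to 725 mm from the base axis. Payload 15.9 kg.
Tool frame: the origin (TCP) lies midway between the tips of the shut fingers; the grasp point (between the pads) lies 19 mm behind it; z points along the fingers, y is the direction in which the jaws open and shut (so a half turn about z gives the same grasp; the last joint's range is limited). The gripper opens to 85 mm and grips with 20 to 120 N. Pads are 22 mm wide; open, the fingers measure 114 mm over their backs; the gripper's body (76 mm by 85 mm) begins 54 mm behind the grasp point. The pads swing forward as they close: fully open they stand 13 mm farther back than shut.
Start: joints at [-71.161, 12.198, -1.971, 75.831, 0, 90], TCP at [161.447, -473.202, 231.306] pointing down, gripper open.
Joint ranges: [-170.91, 170.91], [-42.67, 98.43], [-65.05, 77.54], [-120.47, 116.71], [-90, 82.35], [-180, 180]. Speed limits (degrees/s): [108.29, 108.29, 136.94, 147.25, 180, 180].

## Interface

Orientations are given as [roll, pitch, yaw] about the fixed x, y, z axes, in that order (R = Rz(yaw) Ry(pitch) Rx(roll)).
In Python, from bench import env gives the robot as it stands.
- The arm moves only by the tool servo_tool, never from a script. Its argument "motion" is a list of rows, each an object with "xyz": the shift along the tool's x, y, z normalised to -1 to 1, where 1 is 0.5 m, a list of three; "turn": the turn about the tool's z normalised to -1 to 1, where 1 is 120 degrees. In form: [{"xyz": [dx, dy, dz], "turn": turn}, ...]. A call has 1 to 5 rows; each row shifts and turns the commanded pose from where the row before left it, along the tool's axes as they then stand; what a row does not reach is not made up. A row lasts 1/10 s, in which the tool goes at most 50 mm and 8.59 degrees, less where a joint would pass 70% of its speed; a pose out of reach is approached as far as the arm can. A call with a number of a shift or a turn outside -1 to 1 is refused whole. A call with a gripper value outside its range is refused whole. "gripper" is the closure, from -1 (fully open) to 1 (shut), so that 0 is half open, set as the call begins (left out, the last holds). The fingers move at their own pace and stop on an object; "newtons" is the grip in N (left out, the last holds). Time passes only in rows, so rows that do not move let the fingers close. It gives the time, the measured TCP pose, the force and the opening at its end, in the units of the state.
- env.observe(): the state, without advancing time (a new reading comes with each control period).
- env.camera(name): name is "scene" or "side" or "wrist"; returns the picture (384x512x3 uint8, red, green, blue); there is no depth.
- env.camera_info(name): a dict with "fov_y" (degrees; the focal length in pixels is half the picture's height over the tangent of half this angle, whatever the lens; pixels are square), "cx", "cy" (the principal point, pixels), "world_from_camera" (4x4, takes a point from camera to world coordinates). Camera axes: x right, y down, z forward; pixel columns grow to the right and rows downward; lengths in mm; the calibration is good to about 2 mm. The wrist camera is an equidistant fisheye: a pixel r from the principal point sees the ray r / f radians off the axis. A picture is of the moment at which its call begins: read the wrist's pose just before it. camera_info takes no time and is no camera call; for the wrist camera it gives the pose at the moment of the call.
- env.sign_off(): hands the job in, once; it reports no verdict.
The state is a dict: "t": time; "joints": joint angles; "dq": joint speeds; "joint_torque": joint torques, N m; "tool_pos": TCP position; "tcp_rot": TCP orientation; "contact_force": force on the tool from outside, world axes, zero at the start; "wrist_torque": the same for the moment, N m; "gripper_width": finger opening in mm.
Only numpy, scipy, OpenCV 4.12 (cv2) and the standard library are available. Lean on these libraries where they do the work, as an engineer would, in place of code of your own. Each camera call takes 0.05 s, during which the arm holds its last target. There are 200 camera calls.

## Working session

There is one attempt and no reset: what is moved stays moved. The work goes in short steps, Python scripts to look and compute and a tool call to move; the robot and the scene stay as the last step left them, time stands still between calls to the robot, and variables do not carry over. Pictures are saved under pics/ and viewed, about 12 in all and at most 16, crops included, and the job is handed in when it is done.

Besides the shell and the picture viewer there is one more tool, called after "Emit:" by a JSON object that holds its "fn" and its "kwargs", one argument or row to a line. servo_tool: Moves the arm, as the interface text tells. Scaled input: -1 to 1 covers 0.5 m each way for a shift and 120 degrees each way for a turn. Its arguments: {"type":"object","properties":{"motion":{"type":"array"},"gripper":{"type":"number"},"newtons":{"type":"number"}},"required":["motion"]}

```bash
mkdir -p pics; ls
python3 - <<'E'
from bench import env
import cv2
print(env.observe())
for n in ("scene","side"):
    i=env.camera_info(n); print(n,i)
    cv2.imwrite(f"pics/{n}0.png",cv2.resize(env.camera(n)[:,:,::-1],None,fx=1.5,fy=1.5,interpolation=cv2.INTER_CUBIC))
E
```

```text
pics
{'t': 0.0, 'joints': array([-7.11626521e+01,  1.22238771e+01, -2.00827229e+00,  7.58308460e+01,
        2.70252648e-04,  9.00000503e+01]), 'dq': array([ 0.05882952,  0.05955753,  0.00659756,  0.04751291, -0.02874925,
        0.06261709]), 'joint_torque': array([ 1.42677280e-03, -6.86153769e+01,  4.87123919e+01,  1.74014719e-02,
       -1.15448479e-04,  7.70904023e-06]), 'tool_pos': array([ 161.33410367, -472.90053325,  230.82401264]), 'tcp_rot': array([-1.79937005e+02, -2.70197213e-04,  1.88372973e+01]), 'contact_force': array([-0.61896338, -0.06482558,  0.59706526]), 'wrist_torque': array([-0.03856975,  0.00735088,  0.01165995]), 'gripper_width': 85.63391450465916}
scene {'fov_y': 48.024023540582654, 'cx': 262.0412193857961, 'cy': 198.91763116613757, 'world_from_camera': array([[-6.06186106e-01, -5.60928685e-01,  5.63823922e-01,
        -2.20475323e+02],
       [-7.95124492e-01,  4.43258317e-01, -4.13882962e-01,
         5.66873480e+02],
       [-1.77608171e-02, -6.99200311e-01, -7.14705169e-01,
         1.02310416e+03],
       [ 0.00000000e+00,  0.00000000e+00,  0.00000000e+00,
         1.00000000e+00]])}
side {'fov_y': 52.548341989141555, 'cx': 249.2551633129363, 'cy': 186.6474921838983, 'world_from_camera': array([[-9.95270030e-01, -6.75695881e-02,  6.97991239e-02,
         4.68275977e+02],
       [-9.57452514e-02,  5.60639382e-01, -8.22506128e-01,
         8.85278094e+02],
       [ 1.64442626e-02, -8.25298633e-01, -5.64457042e-01,
         6.34104389e+02],
       [ 0.00000000e+00,  0.00000000e+00,  0.00000000e+00,
         1.00000000e+00]])}
```

View pics/scene0.png

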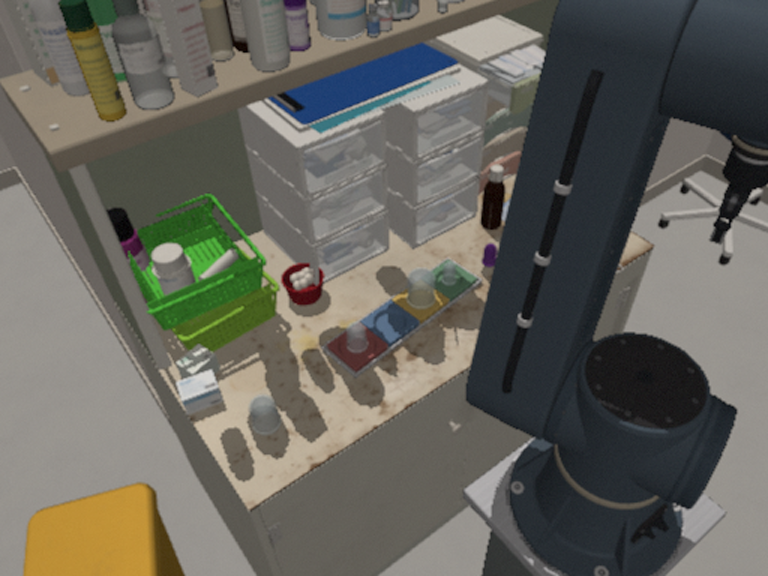

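View pics/side0.png

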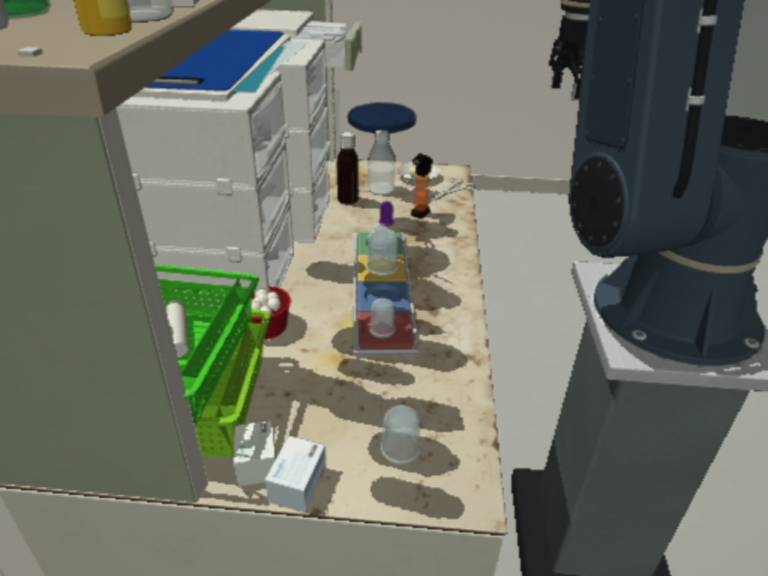

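Row from near-side view: red (holds a small/medium cup), blue (empty), yellow (a large cup), green (a small one); another large cup stands alone at the left on the worktop (side view ≈ (401,433)). The purple object behind green is the decoy. Now I measure pads by colour and view enlarged crops of the cups.

```bash
cat > h.py <<'E'
import numpy as np, cv2
from bench import env
def ray(n,u,v,i=None):
    i=i or env.camera_info(n); f=192/np.tan(np.radians(i["fov_y"]/2)); T=i["world_from_camera"]
    d=np.array([u-i["cx"],v-i["cy"]])
    if n=="wrist":
        r=np.hypot(*d); th=r/f; c=np.array([*(d/max(r,1e-9)*np.sin(th)),np.cos(th)])
    else: c=np.array([*(d/f),1.])
    return T[:3,3],T[:3,:3]@c
def onplane(n,u,v,z,i=None):
    o,d=ray(n,u,v,i); return o+d*(z-o[2])/d[2]
def proj(n,p,i=None):
    i=i or env.camera_info(n); f=192/np.tan(np.radians(i["fov_y"]/2)); T=i["world_from_camera"]
    c=T[:3,:3].T@(np.array(p)-T[:3,3])
    if n=="wrist":
        r=np.hypot(c[0],c[1]); th=np.arctan2(r,c[2]); return np.array([i["cx"],i["cy"]])+f*th*c[:2]/r
    return np.array([i["cx"],i["cy"]])+f*c[:2]/c[2]
def tri(a,b):
    (o,d),(p,e)=a,b; d=d/np.linalg.norm(d); e=e/np.linalg.norm(e)
    s,t=np.linalg.lstsq(np.c_[d,-e],p-o,rcond=None)[0]
    return (o+s*d+p+t*e)/2, np.linalg.norm(o+s*d-p-t*e)
E
python3 - <<'E'
from h import *
for n in("scene","side"):
    im=env.camera(n)[:,:,::-1].copy(); hsv=cv2.cvtColor(im,cv2.COLOR_BGR2HSV)
    cv2.imwrite(f"pics/{n}_raw.png",im)
    x0,y0,w,h=(150,160,180,140) if n=="scene" else (225,130,75,190)
    for c,(lo,hi) in dict(yellow=(14,28),green=(45,85),blue=(100,125),red=(172,188)).items():
        H=hsv[...,0].astype(int); H=np.where(H<5,H+180,H) if c=="red" else H
        m=((H>=lo)&(H<=hi)&(hsv[...,1]>(110 if c!="green" else 60))&(hsv[...,2]>50)).astype(np.uint8)
        k=np.zeros_like(m); k[y0:y0+h,x0:x0+w]=m[y0:y0+h,x0:x0+w]
        q,l,s,_=cv2.connectedComponentsWithStats(k); j=1+s[1:,4].argmax()
        ys,xs=np.where(l==j); hull=cv2.convexHull(np.c_[xs,ys].astype(np.int32))
        W=np.array([onplane(n,*p,18)[:2] for p in hull[:,0]]).astype(np.float32)
        print(n,c,s[j],np.round(cv2.minAreaRect(W)[0]),np.round(cv2.minAreaRect(W)[1]),round(cv2.minAreaRect(W)[2],1))
    cr=im[y0:y0+h,x0:x0+w]; k=4 if n=="scene" else 3
    cv2.imwrite(f"pics/{n}_crop.png",cv2.resize(cr,None,fx=k,fy=k,interpolation=cv2.INTER_CUBIC))
E
```

```text
scene yellow [262 193  37  22 256] [532. -60.] [93. 90.] 5.2
scene green [150 160  27  43 727] [863. 192.] [ 90. 215.] 63.0Traceback (most recent call last):
  File "<stdin>", line 10, in <module>
ValueError: attempt to get argmax of an empty sequence
```

Run:
```python
from h import *
for n in("scene","side"):
    im=env.camera(n)[:,:,::-1].copy(); hsv=cv2.cvtColor(im,cv2.COLOR_BGR2HSV)
    cv2.imwrite(f"pics/{n}_raw.png",im)
    x0,y0,w,h=(212,168,115,84) if n=="scene" else (230,140,60,100)
    for c,(u,v) in (dict(red=(225,231),blue=(252,214),green=(312,186),y=(275,208)) if n=="scene" else dict(red=(240,225),blue=(241,198),y=(241,178),g=(241,160))).items(): print(c,hsv[v,u])
    for c,(lo,hi) in dict(yellow=(14,28),green=(45,88),blue=(98,125),red=(170,188)).items():
        H=hsv[...,0].astype(int); H=np.where(H<8,H+180,H) if c=="red" else H
        m=((H>=lo)&(H<=hi)&(hsv[...,1]>dict(yellow=120,green=60,blue=70,red=90)[c])).astype(np.uint8)
        k=np.zeros_like(m); k[y0:y0+h,x0:x0+w]=m[y0:y0+h,x0:x0+w]
        q,l,s,_=cv2.connectedComponentsWithStats(k)
        if q<2: continue
        j=1+s[1:,4].argmax()
        ys,xs=np.where(l==j); hull=cv2.convexHull(np.c_[xs,ys].astype(np.int32))
        W=np.array([onplane(n,*p,18)[:2] for p in hull[:,0].astype(float)]).astype(np.float32)
        r=cv2.minAreaRect(W)
        print(n,c,s[j],np.round(r[0]),np.round(r[1]),round(r[2],1))
    k=5 if n=="scene" else 5
    x0,y0,w,h=(150,165,180,135) if n=="scene" else (205,130,100,185)
    k=4 if n=="scene" else 3
    cv2.imwrite(f"pics/{n}_crop.png",cv2.resize(im[y0:y0+h,x0:x0+w],None,fx=k,fy=k,interpolation=cv2.INTER_CUBIC))
```

```text
red [  3 111  71]
blue [106  87 135]
green [ 65  63 133]
y [ 21 136 107]
scene yellow [263 194  36  21 241] [532. -60.] [92. 90.] 4.6
scene green [289 177  27  23 201] [ 542. -150.] [88. 85.] 5.7
scene blue [241 201  38  30 599] [522.  33.] [92. 90.] 6.6
scene red [219 219  39  28 443] [511. 124.] [92. 91.] 6.7
red [  2 124  80]
blue [106 110 146]
y [ 22 158 108]
g [ 66  81 148]
side yellow [239 170  31  17 234] [535. -60.] [87. 85.] 6.9
side green [239 155   7  15  87] [ 580. -145.] [19. 85.] 6.7
side blue [239 188  34  19 494] [524.  34.] [88. 83.] 6.7
side red [239 208  36  25 594] [513. 130.] [87. 94.] 6.7
```

View pics/scene_crop.png

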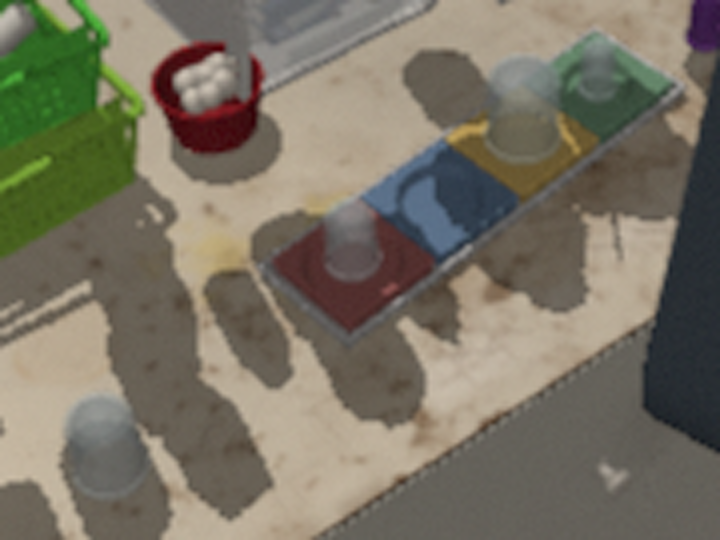

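View pics/side_crop.png

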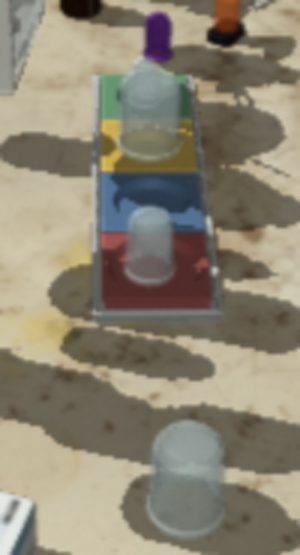

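Crops: small cup in green ((598,70) scene crop), medium in red ((352,240)), large in yellow ((523,110)), large on worktop ((107,445)). Blue is empty. I'll check sizes by lip widths and locate each.

Run:
```python
from h import *
# lip left/right extremes and top apex, from crops: (scene xl,xr,ybottom,ytop),(side ...)
C=dict(loose=((65,150,498,395),(148,224,535,420),0),yellow=((485,562,165,56),(118,182,159,66),18),red=((323,382,281,197),(124,176,284,206),9),green=((578,620,103,33),None,9))
for k,(a,b,z) in C.items():
    for n,c,(x0,y0,s) in (("scene",a,(150,165,4)),("side",b,(205,130,3))):
        if c is None: continue
        xl,xr,yb,yt=c[0]/s+x0,c[1]/s+x0,c[2]/s+y0,c[3]/s+y0
        i=env.camera_info(n); u=(xl+xr)/2
        f=192/np.tan(np.radians(i["fov_y"]/2)); T=i["world_from_camera"]
        near=onplane(n,u,yb,z); depth=(T[:3,:3].T@(near-T[:3,3]))[2]
        D=(xr-xl)*depth/f
        h=T[:2,2]/np.linalg.norm(T[:2,2]); cen=near[:2]+h*D/2
        print(k,n,"lip D",round(D),"centre",np.round(cen), {H:round((proj(n,[*cen,z+H])[1]-y0)*s) for H in(52,60,68,76)},"top row seen",c[3])
```

```text
loose scene lip D 59 centre [478. 354.] {52: 419, 60: 412, 68: 405, 76: 398} top row seen 395
loose side lip D 50 centre [473. 358.] {52: 452, 60: 443, 68: 435, 76: 426} top row seen 420
yellow scene lip D 62 centre [534. -61.] {52: 92, 60: 84, 68: 77, 76: 70} top row seen 56
yellow side lip D 61 centre [533. -63.] {52: 95, 60: 88, 68: 81, 76: 73} top row seen 66
red scene lip D 45 centre [520. 117.] {52: 213, 60: 206, 68: 199, 76: 192} top row seen 197
red side lip D 43 centre [517. 118.] {52: 218, 60: 210, 68: 202, 76: 194} top row seen 206
green scene lip D 35 centre [ 546. -153.] {52: 43, 60: 36, 68: 28, 76: 21} top row seen 33
```

Sizes: yellow holds cup_4 (lip≈62), red holds cup_2 (≈44), green holds cup_1 (≈35), loose is cup_3. This gives a cycle with blue as spare: cup_1→blue (temporary), cup_2→green, cup_4→red, cup_1→yellow, cup_3→blue. I'll move above green, jaws across the row.

Emit:
{"fn": "servo_tool", "kwargs": {
  "motion": [
    {"xyz": [0.085, -0.032, 0], "turn": 0},
    {"xyz": [0.085, -0.032, 0], "turn": 0},
    {"xyz": [0.085, -0.032, 0], "turn": 0},
    {"xyz": [0.085, -0.032, 0], "turn": 0},
    {"xyz": [0.085, -0.032, 0], "turn": 0}
  ],
  "gripper": -1,
  "newtons": 20
}}

```text
t: 0.75
tool_pos: [337.8, -327.5, 231.4]
tcp_rot: [180.0, -0.0, 18.8]
contact_force: [1.7, -1.8, 0.4]
gripper_width: 85.0
```

Emit:
{"fn": "servo_tool", "kwargs": {
  "motion": [
    {"xyz": [0.085, -0.032, 0], "turn": 0},
    {"xyz": [0.085, -0.032, 0], "turn": 0},
    {"xyz": [0.085, -0.032, 0], "turn": 0},
    {"xyz": [0.085, -0.032, 0], "turn": 0},
    {"xyz": [0, 0, 0], "turn": 0}
  ]
}}

```text
t: 1.25
tool_pos: [480.0, -210.1, 230.7]
tcp_rot: [-179.9, -0.0, 19.1]
contact_force: [-0.6, -0.1, 0.1]
gripper_width: 85.5
```

Emit:
{"fn": "servo_tool", "kwargs": {
  "motion": [
    {"xyz": [0, 0, 0], "turn": -0.07},
    {"xyz": [0, 0, 0], "turn": -0.07},
    {"xyz": [0, 0, 0], "turn": -0.07},
    {"xyz": [0, 0, 0], "turn": -0.07},
    {"xyz": [0, 0, 0], "turn": -0.07}
  ]
}}

```text
t: 1.75
tool_pos: [476.6, -213.7, 231.2]
tcp_rot: [-180.0, 0.0, 61.2]
contact_force: [0.6, -1.2, -0.4]
gripper_width: 85.3
```

Emit:
{"fn": "servo_tool", "kwargs": {
  "motion": [
    {"xyz": [0, 0, 0], "turn": -0.07},
    {"xyz": [0, 0, 0], "turn": -0.07},
    {"xyz": [0, 0, 0], "turn": -0.07},
    {"xyz": [0, 0, 0], "turn": -0.07},
    {"xyz": [0, 0, 0], "turn": 0}
  ]
}}

```text
t: 2.25
tool_pos: [476.6, -213.6, 231.2]
tcp_rot: [-180.0, -0.0, 94.6]
contact_force: [-0.3, 0.1, 0.9]
gripper_width: 85.4
```

Emit:
{"fn": "servo_tool", "kwargs": {
  "motion": [
    {"xyz": [0, 0, 0], "turn": -0.0167},
    {"xyz": [0.075, 0.02, 0], "turn": 0},
    {"xyz": [0.075, 0.02, 0], "turn": 0},
    {"xyz": [0.075, 0.02, 0], "turn": 0},
    {"xyz": [0.075, 0.02, 0], "turn": 0}
  ]
}}

```text
t: 2.75
tool_pos: [499.7, -58.7, 231.4]
tcp_rot: [180.0, 0.0, 96.1]
contact_force: [0.7, -0.7, -0.3]
gripper_width: 85.4
```

Emit:
{"fn": "servo_tool", "kwargs": {
  "motion": [
    {"xyz": [0, 0, 0], "turn": 0},
    {"xyz": [0, 0, 0], "turn": 0}
  ]
}}

```text
t: 2.95
tool_pos: [499.8, -59.4, 231.3]
tcp_rot: [-180.0, 0.0, 96.3]
contact_force: [0.3, -0.3, -0.2]
gripper_width: 85.5
```

Run:
```python
from h import *
i=env.camera_info("wrist"); print(i); im=env.camera("wrist")[:,:,::-1].copy()
import pickle; pickle.dump((im,i),open("w1.pkl","wb"))
cv2.imwrite("pics/w1.png",cv2.resize(im,None,fx=1.5,fy=1.5,interpolation=cv2.INTER_CUBIC))
for n,p in dict(r=(512,125,18),b=(522.5,33.5,18),y=(533,-58,18),g=(543.5,-149.5,18)).items(): print(n,np.round(1.5*proj("wrist",p,i)))
```

```text
{'fov_y': 65.70646984690485, 'cx': 256.35597907330384, 'cy': 191.2827563411851, 'world_from_camera': array([[ 9.93948609e-01,  1.04982164e-01,  3.23250225e-02,
         4.90989988e+02],
       [ 1.09845893e-01, -9.49389062e-01, -2.94269074e-01,
         1.47641422e+01],
       [-2.03981494e-04,  2.96039108e-01, -9.55175798e-01,
         3.73587280e+02],
       [ 0.00000000e+00,  0.00000000e+00,  0.00000000e+00,
         1.00000000e+00]])}
r [427.  23.]
b [427. 134.]
y [426. 248.]
g [423. 351.]
```

View pics/w1.png

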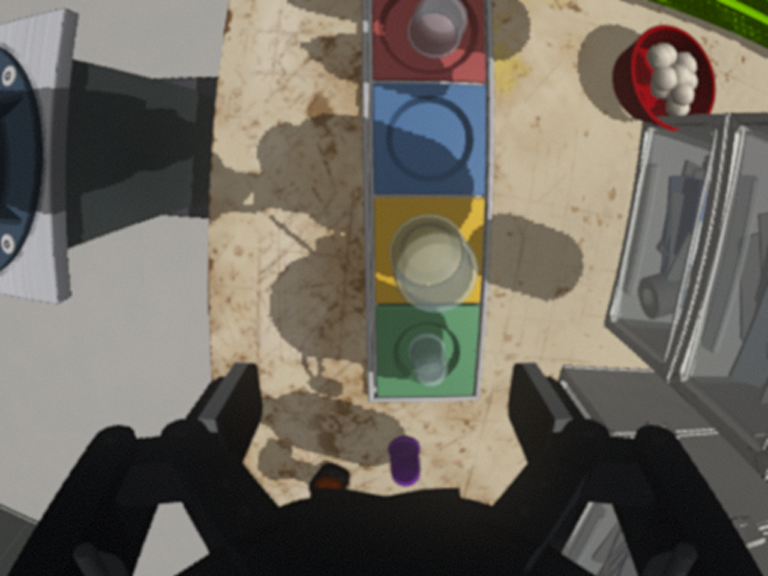

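Wrist view: pads red (427,30), blue (430,138), yellow (428,250), green (427,350); cups as identified, purple decoy (405,460) and torch (330,480) beyond green. One enlarged look for centring.

Run:
```python
from h import *
import pickle; im,i=pickle.load(open("w1.pkl","rb"))
hsv=cv2.cvtColor(im,cv2.COLOR_BGR2HSV); H=hsv[...,0].astype(int)
for c,(lo,hi),s0 in (("yellow",(14,28),150),("green",(45,88),60),("blue",(98,125),70),("red",(170,188),90)):
    h=np.where(H<8,H+180,H) if c=="red" else H
    m=((h>=lo)&(h<=hi)&(hsv[...,1]>s0)).astype(np.uint8)
    k=np.zeros_like(m); k[0:270,243:330]=m[0:270,243:330]; k=cv2.morphologyEx(k,cv2.MORPH_OPEN,np.ones((3,3)))
    q,l,s,_=cv2.connectedComponentsWithStats(k); j=1+s[1:,4].argmax(); ys,xs=np.where(l==j)
    W=np.array([onplane("wrist",*p,18,i)[:2] for p in cv2.convexHull(np.c_[xs,ys].astype(np.int32))[:,0].astype(float)]).astype(np.float32)
    r=cv2.minAreaRect(W); print(c,s[j],np.round(r[0],1),np.round(r[1]),round(r[2],1))
# montage
P=[(265,0,64,50),(250,130,74,82),(255,205,66,64)]
t=[cv2.resize(im[y:y+h,x:x+w],(260,int(h*260/w)),interpolation=cv2.INTER_CUBIC) for x,y,w,h in P]
Hm=max(a.shape[0] for a in t); cv2.imwrite("pics/mont.png",np.hstack([cv2.copyMakeBorder(a,0,Hm-a.shape[0],0,0,cv2.BORDER_CONSTANT) for a in t]))
```

```text
yellow [ 250  132   73   70 1879] [535.5 -60.1] [88. 88.] 6.3
green [ 251  203   69   61 3177] [ 546.6 -150.5] [89. 89.] 6.2
blue [ 249   56   75   74 5425] [525.2  31.2] [89. 88.] 6.5
red [ 248    0   76   55 2651] [515.1 112.2] [89. 70.] 8.0
```

View pics/mont.png

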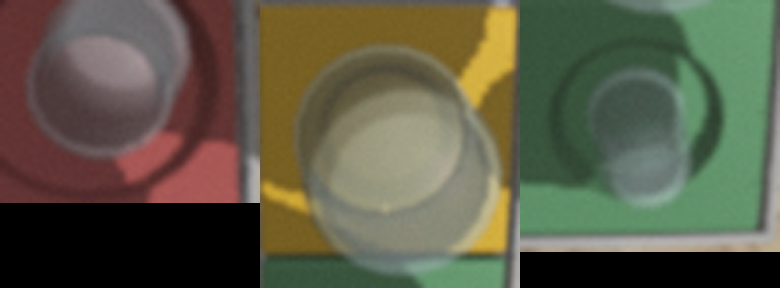

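Run:
```python
from h import *
import pickle; im,i=pickle.load(open("w1.pkl","rb"))
for n,(u,v),z in (("cup2",(289.6,22.7),10),("cup4",(285.6,167),19),("cup1",(284.7,234.7),10)): print(n,np.round(onplane("wrist",u,v,z,i),1))
```

```text
cup2 [519.8 118.7  10. ]
cup4 [535.2 -59.6  19. ]
cup1 [ 548.2 -154.3   10. ]
```

Emit:
{"fn": "servo_tool", "kwargs": {
  "motion": [
    {"xyz": [-0.066, 0.0247, 0], "turn": 0},
    {"xyz": [-0.066, 0.0247, 0], "turn": 0},
    {"xyz": [-0.066, 0.0247, 0], "turn": 0},
    {"xyz": [0, 0, 0.06], "turn": 0},
    {"xyz": [0, 0, 0.08], "turn": 0}
  ],
  "gripper": -1
}}

```text
t: 3.5
tool_pos: [548.9, -157.0, 161.6]
tcp_rot: [179.8, 0.1, 96.1]
contact_force: [0.5, -0.4, -0.8]
gripper_width: 85.4
```

Emit:
{"fn": "servo_tool", "kwargs": {
  "motion": [
    {"xyz": [0, 0, 0.08], "turn": 0},
    {"xyz": [0, 0, 0.06], "turn": 0},
    {"xyz": [0, 0, 0.04], "turn": 0},
    {"xyz": [0, 0, 0.02], "turn": 0},
    {"xyz": [0, 0, 0], "turn": 0}
  ]
}}

```text
t: 4.0
tool_pos: [546.9, -154.8, 60.4]
tcp_rot: [-179.9, -0.0, 96.3]
contact_force: [-0.2, 0.9, 0.4]
gripper_width: 85.4
```

Emit:
{"fn": "servo_tool", "kwargs": {
  "motion": [
    {"xyz": [0, 0, 0], "turn": 0},
    {"xyz": [0, 0, 0], "turn": 0}
  ]
}}

```text
t: 4.2
tool_pos: [548.6, -154.6, 62.6]
tcp_rot: [179.9, 0.0, 96.4]
contact_force: [0.5, 0.9, 0.6]
gripper_width: 85.4
```

Emit:
{"fn": "servo_tool", "kwargs": {
  "motion": [
    {"xyz": [0, 0, 0.03], "turn": 0},
    {"xyz": [0, 0, 0.03], "turn": 0},
    {"xyz": [0, 0, 0.02], "turn": 0},
    {"xyz": [0, 0, 0], "turn": 0},
    {"xyz": [0, 0, 0], "turn": 0}
  ],
  "gripper": 0
}}

```text
t: 4.7
tool_pos: [548.1, -154.2, 22.0]
tcp_rot: [180.0, 0.0, 96.4]
contact_force: [-0.5, -0.6, 0.7]
gripper_width: 42.7
```

Emit:
{"fn": "servo_tool", "kwargs": {
  "motion": [
    {"xyz": [0, 0, 0], "turn": 0},
    {"xyz": [0, 0, 0], "turn": 0},
    {"xyz": [0, 0, 0], "turn": 0},
    {"xyz": [0, 0, 0], "turn": 0},
    {"xyz": [0, 0, 0], "turn": 0}
  ],
  "gripper": 0.5
}}

```text
t: 5.2
tool_pos: [548.4, -154.2, 22.2]
tcp_rot: [179.9, 0.0, 96.4]
contact_force: [-1.4, 0.7, 6.7]
gripper_width: 29.4
```

Emit:
{"fn": "servo_tool", "kwargs": {
  "motion": [
    {"xyz": [0, 0, 0], "turn": 0},
    {"xyz": [0, 0, 0], "turn": 0},
    {"xyz": [0, 0, 0], "turn": 0},
    {"xyz": [0, 0, 0], "turn": 0},
    {"xyz": [0, 0, 0], "turn": 0}
  ]
}}

```text
t: 5.7
tool_pos: [548.4, -154.2, 22.2]
tcp_rot: [179.9, 0.0, 96.4]
contact_force: [-2.3, 0.3, 6.8]
gripper_width: 29.1
```

Emit:
{"fn": "servo_tool", "kwargs": {
  "motion": [
    {"xyz": [0, 0, -0.01], "turn": 0},
    {"xyz": [0, 0, -0.02], "turn": 0},
    {"xyz": [0, 0, -0.05], "turn": 0},
    {"xyz": [0, 0, -0.08], "turn": 0},
    {"xyz": [0, 0, -0.08], "turn": 0}
  ]
}}

```text
t: 6.2
tool_pos: [547.3, -153.9, 143.3]
tcp_rot: [-180.0, -0.0, 96.4]
contact_force: [1.8, -0.2, 0.1]
gripper_width: 29.4
```

Emit:
{"fn": "servo_tool", "kwargs": {
  "motion": [
    {"xyz": [0, 0, -0.04], "turn": 0},
    {"xyz": [0.05, 0, 0], "turn": 0},
    {"xyz": [0.08, 0, 0], "turn": 0},
    {"xyz": [0.08, 0, 0], "turn": 0},
    {"xyz": [0.08, 0, 0], "turn": 0}
  ]
}}

```text
t: 6.7
tool_pos: [531.3, -8.7, 162.3]
tcp_rot: [179.9, 0.0, 96.4]
contact_force: [-0.3, 0.9, -0.1]
gripper_width: 29.1
```

Emit:
{"fn": "servo_tool", "kwargs": {
  "motion": [
    {"xyz": [0.05, 0, 0], "turn": 0},
    {"xyz": [0.034, 0, 0], "turn": 0},
    {"xyz": [0, 0, 0], "turn": 0},
    {"xyz": [0, 0, 0], "turn": 0},
    {"xyz": [0, 0, 0], "turn": 0}
  ]
}}

```text
t: 7.2
tool_pos: [526.9, 31.0, 161.6]
tcp_rot: [180.0, 0.0, 96.4]
contact_force: [-1.1, -0.7, -0.2]
gripper_width: 29.3
```

Emit:
{"fn": "servo_tool", "kwargs": {
  "motion": [
    {"xyz": [-0.002, -0.002, 0.08], "turn": 0},
    {"xyz": [0, 0, 0.08], "turn": 0},
    {"xyz": [0, 0, 0.06], "turn": 0},
    {"xyz": [0, 0, 0.03], "turn": 0},
    {"xyz": [0, 0, 0.01], "turn": 0}
  ]
}}

```text
t: 7.7
tool_pos: [524.9, 29.7, 29.7]
tcp_rot: [-179.8, -0.0, 96.4]
contact_force: [-0.1, 1.3, -0.0]
gripper_width: 29.4
```

Emit:
{"fn": "servo_tool", "kwargs": {
  "motion": [
    {"xyz": [0, 0, 0.006], "turn": 0},
    {"xyz": [0, 0, 0.004], "turn": 0},
    {"xyz": [0, 0, 0.004], "turn": 0},
    {"xyz": [0, 0, 0.002], "turn": 0},
    {"xyz": [0, 0, 0], "turn": 0}
  ]
}}

```text
t: 8.2
tool_pos: [526.1, 30.6, 23.6]
tcp_rot: [180.0, 0.0, 96.4]
contact_force: [-0.2, 0.3, -0.6]
gripper_width: 28.8
```

Emit:
{"fn": "servo_tool", "kwargs": {
  "motion": [
    {"xyz": [0, 0, 0], "turn": 0},
    {"xyz": [0, 0, 0], "turn": 0}
  ]
}}

```text
t: 8.4
tool_pos: [526.0, 30.7, 23.5]
tcp_rot: [180.0, 0.0, 96.4]
contact_force: [-0.1, -0.5, -0.8]
gripper_width: 29.5
```

Emit:
{"fn": "servo_tool", "kwargs": {
  "motion": [
    {"xyz": [0, 0, 0.002], "turn": 0},
    {"xyz": [0, 0, 0], "turn": 0},
    {"xyz": [0, 0, 0], "turn": 0}
  ]
}}

```text
t: 8.7
tool_pos: [525.9, 30.6, 22.3]
tcp_rot: [-180.0, -0.0, 96.4]
contact_force: [-1.2, -1.2, -1.2]
gripper_width: 29.7
```

Emit:
{"fn": "servo_tool", "kwargs": {
  "motion": [
    {"xyz": [0, 0, 0.001], "turn": 0},
    {"xyz": [0, 0, 0], "turn": 0},
    {"xyz": [0, 0, 0], "turn": 0}
  ]
}}

```text
t: 9.0
tool_pos: [526.1, 30.7, 22.2]
tcp_rot: [180.0, -0.0, 96.4]
contact_force: [-2.1, 0.7, 7.1]
gripper_width: 29.2
```

Emit:
{"fn": "servo_tool", "kwargs": {
  "motion": [
    {"xyz": [0, 0, 0], "turn": 0},
    {"xyz": [0, 0, 0], "turn": 0},
    {"xyz": [0, 0, 0], "turn": 0}
  ],
  "gripper": 0
}}

```text
t: 9.3
tool_pos: [525.9, 30.6, 21.7]
tcp_rot: [-180.0, -0.0, 96.4]
contact_force: [-0.3, -0.4, 0.5]
gripper_width: 42.7
```

Emit:
{"fn": "servo_tool", "kwargs": {
  "motion": [
    {"xyz": [0, 0, -0.03], "turn": 0},
    {"xyz": [0, 0, -0.05], "turn": 0},
    {"xyz": [0, 0, -0.08], "turn": 0},
    {"xyz": [0, 0, -0.08], "turn": 0},
    {"xyz": [0, 0, -0.04], "turn": 0}
  ]
}}

```text
t: 9.8
tool_pos: [526.9, 30.7, 165.1]
tcp_rot: [179.8, 0.0, 96.4]
contact_force: [0.4, 0.2, -0.7]
gripper_width: 42.7
```

Emit:
{"fn": "servo_tool", "kwargs": {
  "motion": [
    {"xyz": [0.06, 0.003, 0], "turn": 0},
    {"xyz": [0.076, 0.003, 0], "turn": 0},
    {"xyz": [0.04, 0, 0], "turn": 0},
    {"xyz": [0, 0, 0], "turn": 0},
    {"xyz": [0, 0, 0], "turn": 0}
  ],
  "gripper": -1
}}

```text
t: 10.3
tool_pos: [518.9, 118.5, 161.7]
tcp_rot: [-180.0, 0.0, 96.5]
contact_force: [-0.7, -0.6, -0.0]
gripper_width: 85.3
```

Run:
```python
from h import *
i=env.camera_info("wrist"); im=env.camera("wrist")[:,:,::-1].copy(); print(env.observe()["tool_pos"])
import pickle; pickle.dump((im,i),open("w2.pkl","wb"))
cv2.imwrite("pics/w2.png",cv2.resize(im,None,fx=1.5,fy=1.5,interpolation=cv2.INTER_CUBIC))
for n,p in dict(r=(513.5,123.5,18),b=(524,32,18),c2=(519.5,118.5,10),c1=(526,30.7,10)).items(): print(n,np.round(1.5*proj("wrist",p,i)))
```

```text
[519.02495657 118.02033736 161.69574181]
r [378. 259.]
b [379. 382.]
c2 [386. 264.]
c1 [382. 378.]
```

View pics/w2.png

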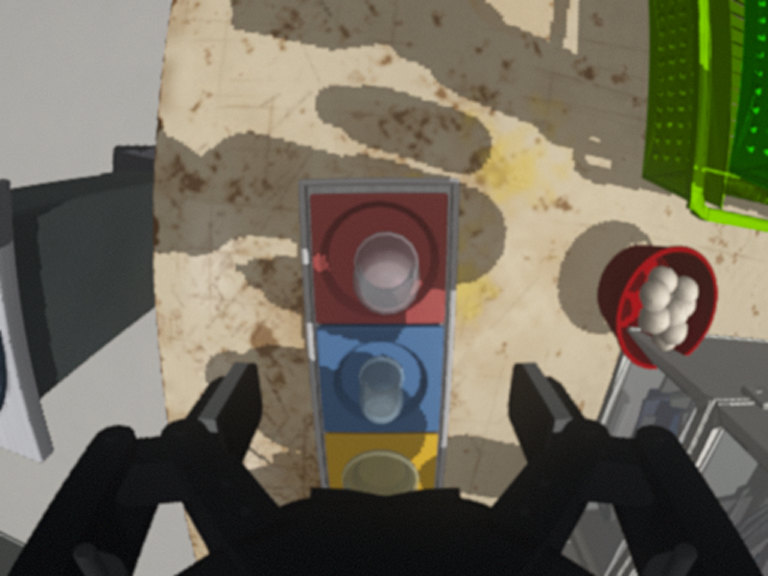

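Cup_1 stands upright in blue (380,385); cup_2 lip at (386,264) matches prediction. Descend for cup_2.

Emit:
{"fn": "servo_tool", "kwargs": {
  "motion": [
    {"xyz": [0, 0, 0.05], "turn": 0},
    {"xyz": [0, 0, 0.08], "turn": 0},
    {"xyz": [0, 0, 0.08], "turn": 0},
    {"xyz": [0, 0, 0.04], "turn": 0},
    {"xyz": [0, 0, 0.02], "turn": 0}
  ]
}}

```text
t: 10.85
tool_pos: [517.9, 117.2, 24.9]
tcp_rot: [-179.8, 0.0, 96.4]
contact_force: [-0.2, 0.4, 0.1]
gripper_width: 85.2
```

Emit:
{"fn": "servo_tool", "kwargs": {
  "motion": [
    {"xyz": [0, 0, 0.007], "turn": 0},
    {"xyz": [0, 0, 0], "turn": 0},
    {"xyz": [0, 0, 0], "turn": 0}
  ],
  "gripper": -0.3
}}

```text
t: 11.15
tool_pos: [519.9, 118.4, 24.5]
tcp_rot: [179.9, -0.0, 96.4]
contact_force: [0.3, -0.0, -0.4]
gripper_width: 55.7
```

Emit:
{"fn": "servo_tool", "kwargs": {
  "motion": [
    {"xyz": [0, 0, 0], "turn": 0},
    {"xyz": [0, 0, 0], "turn": 0},
    {"xyz": [0, 0, 0], "turn": 0},
    {"xyz": [0, 0, 0], "turn": 0},
    {"xyz": [0, 0, 0], "turn": 0}
  ],
  "gripper": 0.3
}}

```text
t: 11.65
tool_pos: [519.8, 118.5, 24.3]
tcp_rot: [179.9, -0.0, 96.4]
contact_force: [-1.1, -0.5, 6.8]
gripper_width: 39.4
```

Emit:
{"fn": "servo_tool", "kwargs": {
  "motion": [
    {"xyz": [0, 0, 0], "turn": 0},
    {"xyz": [0, 0, 0], "turn": 0}
  ]
}}

```text
t: 11.85
tool_pos: [519.8, 118.5, 24.3]
tcp_rot: [179.9, -0.0, 96.4]
contact_force: [-1.5, -1.2, 7.5]
gripper_width: 39.5
```

Emit:
{"fn": "servo_tool", "kwargs": {
  "motion": [
    {"xyz": [0, 0, -0.01], "turn": 0},
    {"xyz": [0, 0, -0.03], "turn": 0},
    {"xyz": [0, 0, -0.08], "turn": 0},
    {"xyz": [0, 0, -0.08], "turn": 0},
    {"xyz": [0, 0, -0.08], "turn": 0}
  ]
}}

```text
t: 12.35
tool_pos: [518.7, 118.4, 165.4]
tcp_rot: [180.0, -0.0, 96.4]
contact_force: [1.4, 0.7, -0.6]
gripper_width: 39.2
```

Emit:
{"fn": "servo_tool", "kwargs": {
  "motion": [
    {"xyz": [-0.06, 0, 0], "turn": 0},
    {"xyz": [-0.085, 0, 0], "turn": 0},
    {"xyz": [-0.085, 0, 0], "turn": 0},
    {"xyz": [-0.085, 0, 0], "turn": 0},
    {"xyz": [-0.085, 0, 0], "turn": 0}
  ]
}}

```text
t: 12.85
tool_pos: [541.4, -81.9, 163.9]
tcp_rot: [180.0, 0.0, 96.5]
contact_force: [0.4, -0.1, -1.0]
gripper_width: 39.0
```

Emit:
{"fn": "servo_tool", "kwargs": {
  "motion": [
    {"xyz": [-0.085, -0.01, 0], "turn": 0},
    {"xyz": [-0.056, 0, 0], "turn": 0},
    {"xyz": [0, 0, 0], "turn": 0},
    {"xyz": [0, 0, 0], "turn": 0},
    {"xyz": [0, 0, 0], "turn": 0}
  ]
}}

```text
t: 13.35
tool_pos: [544.4, -150.2, 163.5]
tcp_rot: [180.0, -0.0, 96.5]
contact_force: [-0.9, 0.1, -1.3]
gripper_width: 39.4
```

Emit:
{"fn": "servo_tool", "kwargs": {
  "motion": [
    {"xyz": [0, 0, 0.05], "turn": 0},
    {"xyz": [0, 0, 0.08], "turn": 0},
    {"xyz": [0, 0, 0.07], "turn": 0},
    {"xyz": [0, 0, 0.04], "turn": 0},
    {"xyz": [0, 0, 0.02], "turn": 0}
  ]
}}

```text
t: 13.85
tool_pos: [543.4, -149.5, 31.6]
tcp_rot: [-179.9, -0.1, 96.5]
contact_force: [-0.4, 0.2, 0.2]
gripper_width: 39.1
```

Emit:
{"fn": "servo_tool", "kwargs": {
  "motion": [
    {"xyz": [0, 0, 0.006], "turn": 0},
    {"xyz": [0, 0, 0.004], "turn": 0},
    {"xyz": [0, 0, 0.004], "turn": 0},
    {"xyz": [0, 0, 0], "turn": 0},
    {"xyz": [0, 0, 0], "turn": 0}
  ]
}}

```text
t: 14.35
tool_pos: [544.8, -151.1, 26.9]
tcp_rot: [180.0, 0.0, 96.4]
contact_force: [1.0, -0.3, -1.2]
gripper_width: 39.5
```

Emit:
{"fn": "servo_tool", "kwargs": {
  "motion": [
    {"xyz": [0, 0, 0.002], "turn": 0},
    {"xyz": [0, 0, 0], "turn": 0},
    {"xyz": [0, 0, 0], "turn": 0}
  ]
}}

```text
t: 14.65
tool_pos: [544.4, -151.0, 25.3]
tcp_rot: [180.0, 0.0, 96.4]
contact_force: [0.3, -0.4, -1.0]
gripper_width: 39.3
```

Emit:
{"fn": "servo_tool", "kwargs": {
  "motion": [
    {"xyz": [0, 0, 0.0016], "turn": 0},
    {"xyz": [0, 0, 0], "turn": 0},
    {"xyz": [0, 0, 0], "turn": 0}
  ]
}}

```text
t: 14.95
tool_pos: [544.5, -151.0, 24.5]
tcp_rot: [180.0, 0.0, 96.4]
contact_force: [0.4, -0.9, -1.3]
gripper_width: 39.3
```

Emit:
{"fn": "servo_tool", "kwargs": {
  "motion": [
    {"xyz": [0, 0, 0.001], "turn": 0},
    {"xyz": [0, 0, 0], "turn": 0},
    {"xyz": [0, 0, 0], "turn": 0}
  ]
}}

```text
t: 15.25
tool_pos: [544.6, -151.0, 24.4]
tcp_rot: [180.0, 0.0, 96.4]
contact_force: [-0.4, -0.3, 6.0]
gripper_width: 39.0
```

Emit:
{"fn": "servo_tool", "kwargs": {
  "motion": [
    {"xyz": [0, 0, 0], "turn": 0},
    {"xyz": [0, 0, 0], "turn": 0},
    {"xyz": [0, 0, 0], "turn": 0}
  ],
  "gripper": -0.3
}}

```text
t: 15.55
tool_pos: [544.3, -150.9, 23.9]
tcp_rot: [-180.0, -0.0, 96.4]
contact_force: [-0.4, -0.5, -0.3]
gripper_width: 55.4
```

Emit:
{"fn": "servo_tool", "kwargs": {
  "motion": [
    {"xyz": [0, 0, -0.03], "turn": 0},
    {"xyz": [0, 0, -0.05], "turn": 0},
    {"xyz": [0, 0, -0.08], "turn": 0},
    {"xyz": [0, 0, -0.08], "turn": 0},
    {"xyz": [0, 0, -0.04], "turn": 0}
  ]
}}

```text
t: 16.05
tool_pos: [545.4, -151.2, 167.4]
tcp_rot: [179.8, 0.1, 96.4]
contact_force: [0.7, -0.2, -0.7]
gripper_width: 55.9
```

Emit:
{"fn": "servo_tool", "kwargs": {
  "motion": [
    {"xyz": [0.06, 0.001, 0], "turn": 0},
    {"xyz": [0.08, 0, 0], "turn": 0},
    {"xyz": [0.043, 0, 0], "turn": 0},
    {"xyz": [0, 0, 0], "turn": 0},
    {"xyz": [0, 0, 0], "turn": 0}
  ],
  "gripper": -1
}}

```text
t: 16.55
tool_pos: [534.7, -59.8, 164.0]
tcp_rot: [180.0, 0.0, 96.5]
contact_force: [0.5, 0.6, 0.4]
gripper_width: 85.2
```

Run:
```python
from h import *
i=env.camera_info("wrist"); im=env.camera("wrist")[:,:,::-1].copy(); print(env.observe()["tool_pos"])
import pickle; pickle.dump((im,i),open("w3.pkl","wb"))
p=proj("wrist",(535,-59.7,19),i)
for a in np.arange(0,6.28,.5):
    q=proj("wrist",(535+32*np.cos(a),-59.7+32*np.sin(a),20),i); cv2.circle(im,tuple(int(round(x)) for x in q),0,(0,0,255),-1)
cv2.imwrite("pics/w3.png",cv2.resize(im[120:320,170:350],None,fx=3,fy=3,interpolation=cv2.INTER_CUBIC)); print(3*(p-[170,120]))
```

```text
[534.71844154 -60.26958349 163.97305942]
[262.1164951  172.73234502]
```

View pics/w3.png

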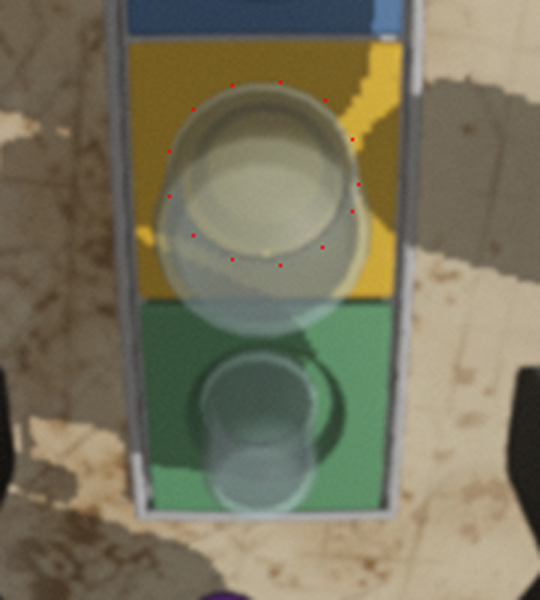

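Cup_2 stands in green inside its pocket ring (260,410); cup_4's lip ring (262,173) matches the predicted dots. Grasp cup_4.

Emit:
{"fn": "servo_tool", "kwargs": {
  "motion": [
    {"xyz": [0, 0, 0.05], "turn": 0},
    {"xyz": [0, 0, 0.07], "turn": 0},
    {"xyz": [0, 0, 0.06], "turn": 0},
    {"xyz": [0, 0, 0.05], "turn": 0},
    {"xyz": [0, 0, 0.03], "turn": 0}
  ]
}}

```text
t: 17.1
tool_pos: [533.7, -60.9, 31.9]
tcp_rot: [-179.9, -0.0, 96.4]
contact_force: [-0.2, 0.3, 0.8]
gripper_width: 85.1
```

Emit:
{"fn": "servo_tool", "kwargs": {
  "motion": [
    {"xyz": [0, 0, 0.004], "turn": 0},
    {"xyz": [0, 0, 0], "turn": 0},
    {"xyz": [0, 0, 0], "turn": 0}
  ],
  "gripper": -0.6
}}

```text
t: 17.4
tool_pos: [535.4, -60.4, 33.0]
tcp_rot: [179.9, 0.0, 96.4]
contact_force: [-0.7, 0.2, -0.2]
gripper_width: 68.3
```

Emit:
{"fn": "servo_tool", "kwargs": {
  "motion": [
    {"xyz": [0, 0, 0], "turn": 0},
    {"xyz": [0, 0, 0], "turn": 0},
    {"xyz": [0, 0, 0], "turn": 0},
    {"xyz": [0, 0, 0], "turn": 0},
    {"xyz": [0, 0, 0], "turn": 0}
  ],
  "gripper": -0.2
}}

```text
t: 17.9
tool_pos: [535.5, -60.2, 33.0]
tcp_rot: [179.9, 0.0, 96.4]
contact_force: [-0.7, -1.9, 6.7]
gripper_width: 59.7
```

Emit:
{"fn": "servo_tool", "kwargs": {
  "motion": [
    {"xyz": [0, 0, 0], "turn": 0},
    {"xyz": [0, 0, 0], "turn": 0}
  ]
}}

```text
t: 18.1
tool_pos: [535.5, -60.2, 33.1]
tcp_rot: [179.9, 0.0, 96.4]
contact_force: [-0.5, -0.5, 6.7]
gripper_width: 59.7
```

Emit:
{"fn": "servo_tool", "kwargs": {
  "motion": [
    {"xyz": [0, 0, -0.01], "turn": 0},
    {"xyz": [0, 0, -0.03], "turn": 0},
    {"xyz": [0, 0, -0.07], "turn": 0},
    {"xyz": [0, 0, -0.08], "turn": 0},
    {"xyz": [0, 0, -0.08], "turn": 0}
  ]
}}

```text
t: 18.6
tool_pos: [534.2, -59.9, 168.9]
tcp_rot: [-180.0, -0.0, 96.4]
contact_force: [1.2, -0.1, -1.4]
gripper_width: 59.6
```

Emit:
{"fn": "servo_tool", "kwargs": {
  "motion": [
    {"xyz": [0.06, -0.003, 0], "turn": 0},
    {"xyz": [0.085, 0, 0], "turn": 0},
    {"xyz": [0.085, 0, 0], "turn": 0},
    {"xyz": [0.085, 0, 0], "turn": 0},
    {"xyz": [0.055, 0, 0], "turn": 0}
  ]
}}

```text
t: 19.1
tool_pos: [511.7, 126.2, 167.6]
tcp_rot: [180.0, -0.0, 96.5]
contact_force: [-0.4, -0.4, -0.5]
gripper_width: 59.5
```

Emit:
{"fn": "servo_tool", "kwargs": {
  "motion": [
    {"xyz": [0, 0, 0], "turn": 0},
    {"xyz": [0, 0, 0], "turn": 0},
    {"xyz": [0, 0, 0], "turn": 0}
  ]
}}

```text
t: 19.4
tool_pos: [512.5, 123.1, 167.2]
tcp_rot: [180.0, 0.0, 96.4]
contact_force: [-0.2, -0.7, -1.6]
gripper_width: 59.2
```

Emit:
{"fn": "servo_tool", "kwargs": {
  "motion": [
    {"xyz": [0, 0.002, 0.05], "turn": 0},
    {"xyz": [0, 0, 0.08], "turn": 0},
    {"xyz": [0, 0, 0.07], "turn": 0},
    {"xyz": [0, 0, 0.04], "turn": 0},
    {"xyz": [0, 0, 0.02], "turn": 0}
  ]
}}

```text
t: 19.9
tool_pos: [512.5, 122.5, 35.3]
tcp_rot: [-179.9, 0.0, 96.4]
contact_force: [-0.2, 0.0, -0.8]
gripper_width: 59.3
```

Emit:
{"fn": "servo_tool", "kwargs": {
  "motion": [
    {"xyz": [0, 0, 0.008], "turn": 0},
    {"xyz": [0, 0, 0.006], "turn": 0},
    {"xyz": [0, 0, 0.004], "turn": 0},
    {"xyz": [0, 0, 0], "turn": 0},
    {"xyz": [0, 0, 0], "turn": 0}
  ]
}}

```text
t: 20.4
tool_pos: [513.8, 123.9, 28.6]
tcp_rot: [179.9, -0.0, 96.4]
contact_force: [0.6, 0.7, -2.3]
gripper_width: 59.5
```

Emit:
{"fn": "servo_tool", "kwargs": {
  "motion": [
    {"xyz": [0, 0, 0.003], "turn": 0},
    {"xyz": [0, 0, 0], "turn": 0},
    {"xyz": [0, 0, 0], "turn": 0}
  ]
}}

```text
t: 20.7
tool_pos: [513.4, 123.8, 26.5]
tcp_rot: [-180.0, 0.0, 96.4]
contact_force: [-0.0, -0.6, -1.9]
gripper_width: 59.6
```

Emit:
{"fn": "servo_tool", "kwargs": {
  "motion": [
    {"xyz": [0, 0, 0.003], "turn": 0},
    {"xyz": [0, 0, 0], "turn": 0},
    {"xyz": [0, 0, 0], "turn": 0}
  ]
}}

```text
t: 21.0
tool_pos: [513.3, 123.8, 24.9]
tcp_rot: [-180.0, 0.0, 96.4]
contact_force: [0.1, -0.1, -2.1]
gripper_width: 59.5
```

Emit:
{"fn": "servo_tool", "kwargs": {
  "motion": [
    {"xyz": [0, 0, 0.0012], "turn": 0},
    {"xyz": [0, 0, 0], "turn": 0},
    {"xyz": [0, 0, 0], "turn": 0}
  ]
}}

```text
t: 21.3
tool_pos: [513.4, 123.8, 24.4]
tcp_rot: [-180.0, 0.0, 96.4]
contact_force: [0.3, -0.6, -2.4]
gripper_width: 59.5
```

Emit:
{"fn": "servo_tool", "kwargs": {
  "motion": [
    {"xyz": [0, 0, 0.001], "turn": 0},
    {"xyz": [0, 0, 0], "turn": 0},
    {"xyz": [0, 0, 0], "turn": 0}
  ]
}}

```text
t: 21.6
tool_pos: [513.5, 123.9, 24.1]
tcp_rot: [180.0, -0.0, 96.4]
contact_force: [-0.6, 0.4, 3.7]
gripper_width: 59.3
```

Emit:
{"fn": "servo_tool", "kwargs": {
  "motion": [
    {"xyz": [0, 0, 0.001], "turn": 0},
    {"xyz": [0, 0, 0], "turn": 0},
    {"xyz": [0, 0, 0], "turn": 0}
  ]
}}

```text
t: 21.9
tool_pos: [513.7, 123.9, 24.0]
tcp_rot: [180.0, -0.0, 96.4]
contact_force: [-4.4, -0.4, 12.1]
gripper_width: 59.2
```

Emit:
{"fn": "servo_tool", "kwargs": {
  "motion": [
    {"xyz": [0, 0, 0], "turn": 0},
    {"xyz": [0, 0, 0], "turn": 0},
    {"xyz": [0, 0, 0], "turn": 0},
    {"xyz": [0, 0, 0], "turn": 0}
  ],
  "gripper": -1
}}

```text
t: 22.3
tool_pos: [513.3, 123.8, 23.3]
tcp_rot: [-180.0, 0.0, 96.4]
contact_force: [-0.7, -0.0, -0.1]
gripper_width: 85.3
```

Emit:
{"fn": "servo_tool", "kwargs": {
  "motion": [
    {"xyz": [0, 0, -0.02], "turn": 0},
    {"xyz": [0, 0, -0.05], "turn": 0},
    {"xyz": [0, 0, -0.07], "turn": 0},
    {"xyz": [0, 0, -0.08], "turn": 0},
    {"xyz": [0, 0, -0.04], "turn": 0}
  ]
}}

```text
t: 22.8
tool_pos: [514.4, 124.1, 157.4]
tcp_rot: [179.8, -0.0, 96.4]
contact_force: [0.5, 0.6, 0.1]
gripper_width: 85.6
```

Emit:
{"fn": "servo_tool", "kwargs": {
  "motion": [
    {"xyz": [-0.06, 0.004, 0], "turn": 0},
    {"xyz": [-0.08, 0, 0], "turn": 0},
    {"xyz": [-0.048, 0, 0], "turn": 0},
    {"xyz": [0, 0, 0], "turn": 0},
    {"xyz": [0, 0, 0], "turn": 0}
  ]
}}

```text
t: 23.3
tool_pos: [526.0, 30.4, 154.0]
tcp_rot: [180.0, -0.0, 96.4]
contact_force: [0.0, 0.7, -0.1]
gripper_width: 85.4
```

Run:
```python
from h import *
i=env.camera_info("wrist"); im=env.camera("wrist")[:,:,::-1].copy(); print(env.observe()["tool_pos"])
import pickle; pickle.dump((im,i),open("w4.pkl","wb"))
for c,r,z in(((526,30.7),17,12),((513.5,123.5),40,18),((524,32),35,18),((534.5,-59.5),25,18)):
  for a in np.arange(0,6.28,.5):
    q=proj("wrist",(c[0]+r*np.cos(a),c[1]+r*np.sin(a),z),i); cv2.circle(im,tuple(int(round(x)) for x in q),0,(0,255,255),-1)
cv2.imwrite("pics/w4.png",cv2.resize(im[90:340,170:350],None,fx=2.4,fy=2.4,interpolation=cv2.INTER_CUBIC))
```

```text
[525.91155742  30.96149274 153.83338157]
```

View pics/w4.png

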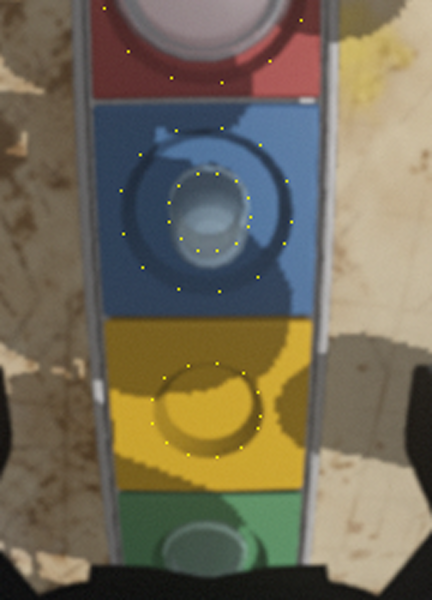

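Pockets and the cup_1 lip (209,212) match predictions; cup_4 in red sits within its ring. Grasp cup_1.

Emit:
{"fn": "servo_tool", "kwargs": {
  "motion": [
    {"xyz": [0, 0, 0.05], "turn": 0},
    {"xyz": [0, 0, 0.07], "turn": 0},
    {"xyz": [0, 0, 0.06], "turn": 0},
    {"xyz": [0, 0, 0.05], "turn": 0},
    {"xyz": [0, 0, 0.03], "turn": 0}
  ]
}}

```text
t: 23.85
tool_pos: [524.8, 31.7, 21.7]
tcp_rot: [-179.9, -0.0, 96.5]
contact_force: [-0.4, 0.0, 0.1]
gripper_width: 85.5
```

Emit:
{"fn": "servo_tool", "kwargs": {
  "motion": [
    {"xyz": [0, 0, 0.0035], "turn": 0},
    {"xyz": [0, 0, 0], "turn": 0},
    {"xyz": [0, 0, 0], "turn": 0},
    {"xyz": [0, 0, 0], "turn": 0}
  ],
  "gripper": 0
}}

```text
t: 24.25
tool_pos: [526.7, 30.9, 22.7]
tcp_rot: [179.9, 0.0, 96.5]
contact_force: [0.6, -0.1, 0.6]
gripper_width: 42.8
```

Emit:
{"fn": "servo_tool", "kwargs": {
  "motion": [
    {"xyz": [0, 0, 0], "turn": 0},
    {"xyz": [0, 0, 0], "turn": 0},
    {"xyz": [0, 0, 0], "turn": 0},
    {"xyz": [0, 0, 0], "turn": 0},
    {"xyz": [0, 0, 0], "turn": 0}
  ],
  "gripper": 0.5
}}

```text
t: 24.75
tool_pos: [526.4, 30.7, 22.4]
tcp_rot: [179.9, -0.0, 96.4]
contact_force: [-1.4, 0.4, 7.2]
gripper_width: 29.1
```

Emit:
{"fn": "servo_tool", "kwargs": {
  "motion": [
    {"xyz": [0, 0, 0], "turn": 0},
    {"xyz": [0, 0, 0], "turn": 0}
  ]
}}

```text
t: 24.95
tool_pos: [526.5, 30.7, 22.4]
tcp_rot: [179.9, -0.0, 96.4]
contact_force: [-0.3, 1.1, 6.9]
gripper_width: 29.3
```

Emit:
{"fn": "servo_tool", "kwargs": {
  "motion": [
    {"xyz": [0, 0, -0.01], "turn": 0},
    {"xyz": [0, 0, -0.03], "turn": 0},
    {"xyz": [0, 0, -0.07], "turn": 0},
    {"xyz": [0, 0, -0.08], "turn": 0},
    {"xyz": [0, 0, -0.05], "turn": 0}
  ]
}}

```text
t: 25.45
tool_pos: [526.6, 30.6, 144.8]
tcp_rot: [179.9, 0.0, 96.4]
contact_force: [0.1, -0.1, -1.5]
gripper_width: 29.3
```

Emit:
{"fn": "servo_tool", "kwargs": {
  "motion": [
    {"xyz": [-0.06, -0.004, 0], "turn": 0},
    {"xyz": [-0.08, 0, 0], "turn": 0},
    {"xyz": [-0.041, 0, 0], "turn": 0},
    {"xyz": [0, 0, 0], "turn": 0},
    {"xyz": [0, 0, 0], "turn": 0}
  ]
}}

```text
t: 25.95
tool_pos: [534.0, -59.7, 141.8]
tcp_rot: [-180.0, -0.0, 96.4]
contact_force: [0.4, -0.5, -0.8]
gripper_width: 29.1
```

Emit:
{"fn": "servo_tool", "kwargs": {
  "motion": [
    {"xyz": [0, 0, 0.05], "turn": 0},
    {"xyz": [0, 0, 0.07], "turn": 0},
    {"xyz": [0, 0, 0.06], "turn": 0},
    {"xyz": [0, 0, 0.03], "turn": 0},
    {"xyz": [0, 0, 0], "turn": 0}
  ]
}}

```text
t: 26.45
tool_pos: [532.5, -58.3, 34.8]
tcp_rot: [-179.8, -0.1, 96.5]
contact_force: [0.3, 0.2, -0.2]
gripper_width: 29.1
```

Emit:
{"fn": "servo_tool", "kwargs": {
  "motion": [
    {"xyz": [0, 0, 0], "turn": 0},
    {"xyz": [0, 0, 0], "turn": 0}
  ]
}}

```text
t: 26.65
tool_pos: [534.9, -59.2, 37.9]
tcp_rot: [179.9, 0.0, 96.5]
contact_force: [0.5, -0.1, -1.1]
gripper_width: 29.0
```

Down 15 mm, slowing.

Emit:
{"fn": "servo_tool", "kwargs": {
  "motion": [
    {"xyz": [0, 0, 0.01], "turn": 0},
    {"xyz": [0, 0, 0.008], "turn": 0},
    {"xyz": [0, 0, 0.006], "turn": 0},
    {"xyz": [0, 0, 0.004], "turn": 0},
    {"xyz": [0, 0, 0], "turn": 0}
  ]
}}

```text
t: 27.15
tool_pos: [534.5, -59.9, 22.7]
tcp_rot: [180.0, 0.0, 96.4]
contact_force: [2.4, -2.7, -0.1]
gripper_width: 29.4
```

Emit:
{"fn": "servo_tool", "kwargs": {
  "motion": [
    {"xyz": [0, 0, 0.001], "turn": 0},
    {"xyz": [0, 0, 0], "turn": 0},
    {"xyz": [0, 0, 0], "turn": 0}
  ]
}}

```text
t: 27.45
tool_pos: [534.6, -59.8, 22.6]
tcp_rot: [179.9, 0.0, 96.4]
contact_force: [2.0, -5.2, 3.0]
gripper_width: 29.3
```

Emit:
{"fn": "servo_tool", "kwargs": {
  "motion": [
    {"xyz": [0, 0, 0.001], "turn": 0},
    {"xyz": [0, 0, 0], "turn": 0},
    {"xyz": [0, 0, 0], "turn": 0}
  ]
}}

```text
t: 27.75
tool_pos: [534.7, -60.0, 22.4]
tcp_rot: [179.9, 0.1, 96.4]
contact_force: [-0.7, -6.1, 10.4]
gripper_width: 29.0
```

Emit:
{"fn": "servo_tool", "kwargs": {
  "motion": [
    {"xyz": [-0.003, 0, -0.001], "turn": 0},
    {"xyz": [0, 0, 0], "turn": 0},
    {"xyz": [0, 0, 0], "turn": 0}
  ]
}}

```text
t: 28.05
tool_pos: [534.4, -61.0, 22.4]
tcp_rot: [180.0, -0.0, 96.4]
contact_force: [-0.1, -2.0, 7.3]
gripper_width: 29.3
```

Emit:
{"fn": "servo_tool", "kwargs": {
  "motion": [
    {"xyz": [0, 0, 0.001], "turn": 0},
    {"xyz": [0, 0, 0], "turn": 0},
    {"xyz": [0, 0, 0], "turn": 0}
  ]
}}

```text
t: 28.35
tool_pos: [534.4, -61.0, 22.4]
tcp_rot: [180.0, 0.0, 96.4]
contact_force: [-3.6, -1.0, 15.8]
gripper_width: 29.2
```

Emit:
{"fn": "servo_tool", "kwargs": {
  "motion": [
    {"xyz": [0, 0, -0.001], "turn": 0},
    {"xyz": [0, 0, 0], "turn": 0},
    {"xyz": [0, 0, 0], "turn": 0},
    {"xyz": [0, 0, 0], "turn": 0}
  ],
  "gripper": 0
}}

```text
t: 28.75
tool_pos: [534.1, -60.9, 21.9]
tcp_rot: [-180.0, -0.0, 96.4]
contact_force: [0.4, -1.0, 0.2]
gripper_width: 42.6
```

Emit:
{"fn": "servo_tool", "kwargs": {
  "motion": [
    {"xyz": [0, 0, -0.03], "turn": 0},
    {"xyz": [0, 0, -0.06], "turn": 0},
    {"xyz": [0, 0, -0.08], "turn": 0},
    {"xyz": [0, 0, -0.08], "turn": 0},
    {"xyz": [0, 0, -0.06], "turn": 0}
  ]
}}

```text
t: 29.25
tool_pos: [534.5, -61.0, 179.6]
tcp_rot: [179.9, 0.0, 96.4]
contact_force: [1.3, 0.7, -0.1]
gripper_width: 42.7
```

Emit:
{"fn": "servo_tool", "kwargs": {
  "motion": [
    {"xyz": [0.083, -0.003, 0], "turn": 0},
    {"xyz": [0.083, -0.003, 0], "turn": 0},
    {"xyz": [0.083, -0.003, 0], "turn": 0},
    {"xyz": [0.083, -0.003, 0], "turn": 0},
    {"xyz": [0.083, -0.003, 0], "turn": 0}
  ],
  "gripper": -1
}}

```text
t: 29.75
tool_pos: [503.0, 145.9, 177.1]
tcp_rot: [-180.0, -0.0, 96.4]
contact_force: [-0.0, -0.1, 0.7]
gripper_width: 85.5
```

Emit:
{"fn": "servo_tool", "kwargs": {
  "motion": [
    {"xyz": [0.083, -0.003, 0], "turn": 0},
    {"xyz": [0.083, -0.003, 0], "turn": 0},
    {"xyz": [0.083, -0.003, 0], "turn": 0},
    {"xyz": [0.06, -0.003, 0], "turn": 0},
    {"xyz": [0, 0, 0], "turn": 0}
  ]
}}

```text
t: 30.25
tool_pos: [479.2, 300.4, 176.7]
tcp_rot: [-180.0, -0.0, 96.6]
contact_force: [-0.9, -0.9, 0.6]
gripper_width: 85.1
```

Emit:
{"fn": "servo_tool", "kwargs": {
  "motion": [
    {"xyz": [0, 0, 0], "turn": 0},
    {"xyz": [0, 0, 0], "turn": 0}
  ]
}}

```text
t: 30.45
tool_pos: [480.3, 296.4, 177.1]
tcp_rot: [-180.0, 0.0, 96.4]
contact_force: [-0.9, -0.2, 1.4]
gripper_width: 85.1
```

Run:
```python
from h import *
i=env.camera_info("wrist"); im=env.camera("wrist")[:,:,::-1].copy(); print(env.observe()["tool_pos"])
import pickle; pickle.dump((im,i),open("w5.pkl","wb"))
for c,r,z in(((476,356),27,2),):
  for a in np.arange(0,6.28,.5):
    q=proj("wrist",(c[0]+r*np.cos(a),c[1]+r*np.sin(a),z),i); cv2.circle(im,tuple(int(round(x)) for x in q),0,(0,0,255),-1)
cv2.imwrite("pics/w5.png",cv2.resize(im,None,fx=1.5,fy=1.5,interpolation=cv2.INTER_CUBIC)); print(1.5*proj("wrist",(476,356,2),i))
```

```text
[480.4224201  296.24894888 177.14096808]
[388.87442117 173.99096527]
```

View pics/w5.png

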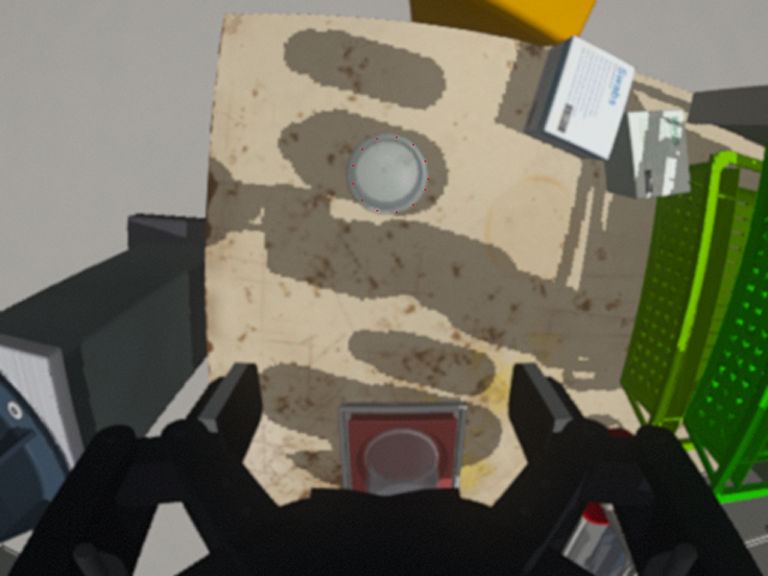

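Cup_3 at (388,174): its lip matches the predicted 54 mm ring exactly. Approach.

Emit:
{"fn": "servo_tool", "kwargs": {
  "motion": [
    {"xyz": [0.06, 0.0046, 0], "turn": 0},
    {"xyz": [0.06, 0, 0], "turn": 0},
    {"xyz": [0, 0, 0.05], "turn": 0},
    {"xyz": [0, 0, 0.07], "turn": 0},
    {"xyz": [0, 0, 0.07], "turn": 0}
  ]
}}

```text
t: 31.0
tool_pos: [476.4, 356.4, 81.4]
tcp_rot: [179.9, -0.0, 96.4]
contact_force: [0.9, -0.1, -0.4]
gripper_width: 85.5
```

Emit:
{"fn": "servo_tool", "kwargs": {
  "motion": [
    {"xyz": [0, 0, 0.06], "turn": 0},
    {"xyz": [0, 0, 0.05], "turn": 0},
    {"xyz": [0, 0, 0], "turn": 0},
    {"xyz": [0, 0, 0], "turn": 0},
    {"xyz": [0, 0, 0], "turn": 0}
  ]
}}

```text
t: 31.5
tool_pos: [476.8, 357.3, 28.9]
tcp_rot: [179.9, -0.1, 96.4]
contact_force: [0.1, -0.1, -0.0]
gripper_width: 85.4
```

Emit:
{"fn": "servo_tool", "kwargs": {
  "motion": [
    {"xyz": [-0.002, 0, 0.015], "turn": 0},
    {"xyz": [0, 0, 0.012], "turn": 0},
    {"xyz": [0, 0, 0], "turn": 0}
  ],
  "gripper": -0.5
}}

```text
t: 31.8
tool_pos: [475.5, 355.7, 12.9]
tcp_rot: [-179.9, 0.0, 96.4]
contact_force: [-0.5, 0.4, -0.6]
gripper_width: 64.3
```

Emit:
{"fn": "servo_tool", "kwargs": {
  "motion": [
    {"xyz": [0, 0, 0], "turn": 0},
    {"xyz": [0, 0, 0], "turn": 0},
    {"xyz": [0, 0, 0], "turn": 0},
    {"xyz": [0, 0, 0], "turn": 0},
    {"xyz": [0, 0, 0], "turn": 0}
  ],
  "gripper": 0.05
}}

```text
t: 32.3
tool_pos: [475.9, 356.1, 13.7]
tcp_rot: [180.0, 0.0, 96.4]
contact_force: [-0.4, 0.3, -1.3]
gripper_width: 49.5
```

Emit:
{"fn": "servo_tool", "kwargs": {
  "motion": [
    {"xyz": [0, 0, 0], "turn": 0},
    {"xyz": [0, 0, 0], "turn": 0}
  ]
}}

```text
t: 32.5
tool_pos: [475.9, 356.1, 13.7]
tcp_rot: [180.0, -0.0, 96.4]
contact_force: [0.0, 0.6, -0.5]
gripper_width: 49.3
```

Emit:
{"fn": "servo_tool", "kwargs": {
  "motion": [
    {"xyz": [0, 0, -0.01], "turn": 0},
    {"xyz": [0, 0, -0.04], "turn": 0},
    {"xyz": [0, 0, -0.08], "turn": 0},
    {"xyz": [0, 0, -0.09], "turn": 0},
    {"xyz": [0, 0, -0.08], "turn": 0}
  ]
}}

```text
t: 33.0
tool_pos: [475.8, 356.0, 166.2]
tcp_rot: [180.0, -0.0, 96.4]
contact_force: [0.8, 1.2, -1.6]
gripper_width: 49.8
```

Emit:
{"fn": "servo_tool", "kwargs": {
  "motion": [
    {"xyz": [-0.05, 0.003, 0], "turn": 0},
    {"xyz": [-0.085, 0.003, 0], "turn": 0},
    {"xyz": [-0.085, 0.003, 0], "turn": 0},
    {"xyz": [-0.085, 0.003, 0], "turn": 0},
    {"xyz": [-0.085, 0.003, 0], "turn": 0}
  ]
}}

```text
t: 33.5
tool_pos: [505.2, 161.6, 164.1]
tcp_rot: [180.0, -0.0, 96.5]
contact_force: [1.0, -0.2, -0.9]
gripper_width: 49.5
```

Emit:
{"fn": "servo_tool", "kwargs": {
  "motion": [
    {"xyz": [-0.085, 0.003, 0], "turn": 0},
    {"xyz": [-0.085, 0.003, 0], "turn": 0},
    {"xyz": [-0.06, 0.002, 0], "turn": 0},
    {"xyz": [-0.035, 0.001, 0], "turn": 0},
    {"xyz": [0, 0, 0], "turn": 0}
  ]
}}

```text
t: 34.0
tool_pos: [524.8, 30.0, 164.1]
tcp_rot: [180.0, 0.0, 96.3]
contact_force: [-1.1, 0.2, -1.4]
gripper_width: 49.7
```

Emit:
{"fn": "servo_tool", "kwargs": {
  "motion": [
    {"xyz": [0, 0, 0], "turn": 0},
    {"xyz": [0, 0, 0], "turn": 0}
  ]
}}

```text
t: 34.2
tool_pos: [524.5, 32.8, 163.8]
tcp_rot: [180.0, -0.0, 96.5]
contact_force: [-0.1, 0.1, -1.3]
gripper_width: 49.9
```

Emit:
{"fn": "servo_tool", "kwargs": {
  "motion": [
    {"xyz": [-0.003, 0, 0.05], "turn": 0},
    {"xyz": [0, 0, 0.08], "turn": 0},
    {"xyz": [0, 0, 0.07], "turn": 0},
    {"xyz": [0, 0, 0.04], "turn": 0},
    {"xyz": [0, 0, 0.02], "turn": 0}
  ]
}}

```text
t: 34.7
tool_pos: [523.5, 31.4, 31.9]
tcp_rot: [-179.9, -0.0, 96.5]
contact_force: [0.1, -0.2, -0.7]
gripper_width: 49.3
```

Emit:
{"fn": "servo_tool", "kwargs": {
  "motion": [
    {"xyz": [0, 0, 0.006], "turn": 0},
    {"xyz": [0, 0, 0.005], "turn": 0},
    {"xyz": [0, 0, 0.003], "turn": 0},
    {"xyz": [0, 0, 0], "turn": 0},
    {"xyz": [0, 0, 0], "turn": 0}
  ]
}}

```text
t: 35.2
tool_pos: [525.2, 30.5, 27.2]
tcp_rot: [179.9, 0.0, 96.4]
contact_force: [-0.4, -0.6, -0.5]
gripper_width: 49.3
```

Emit:
{"fn": "servo_tool", "kwargs": {
  "motion": [
    {"xyz": [0, 0, 0.002], "turn": 0},
    {"xyz": [0, 0, 0], "turn": 0},
    {"xyz": [0, 0, 0], "turn": 0}
  ]
}}

```text
t: 35.5
tool_pos: [524.7, 30.5, 25.7]
tcp_rot: [180.0, -0.0, 96.4]
contact_force: [-0.4, -0.3, -0.8]
gripper_width: 49.6
```

Emit:
{"fn": "servo_tool", "kwargs": {
  "motion": [
    {"xyz": [0, 0, 0.003], "turn": 0},
    {"xyz": [0, 0, 0], "turn": 0},
    {"xyz": [0, 0, 0], "turn": 0}
  ]
}}

```text
t: 35.8
tool_pos: [524.7, 30.5, 24.1]
tcp_rot: [-180.0, -0.0, 96.4]
contact_force: [0.1, -0.6, -0.5]
gripper_width: 49.2
```

Emit:
{"fn": "servo_tool", "kwargs": {
  "motion": [
    {"xyz": [0, 0, 0.001], "turn": 0},
    {"xyz": [0, 0, 0], "turn": 0},
    {"xyz": [0, 0, 0], "turn": 0}
  ]
}}

```text
t: 36.1
tool_pos: [524.7, 30.5, 23.7]
tcp_rot: [-180.0, 0.0, 96.4]
contact_force: [-0.5, -0.2, -1.0]
gripper_width: 49.6
```

Emit:
{"fn": "servo_tool", "kwargs": {
  "motion": [
    {"xyz": [0, 0, 0.001], "turn": 0},
    {"xyz": [0, 0, 0], "turn": 0},
    {"xyz": [0, 0, 0], "turn": 0}
  ]
}}

```text
t: 36.4
tool_pos: [524.7, 30.5, 23.2]
tcp_rot: [-180.0, -0.0, 96.4]
contact_force: [-0.0, 0.2, -2.4]
gripper_width: 49.8
```

Emit:
{"fn": "servo_tool", "kwargs": {
  "motion": [
    {"xyz": [0, 0, 0.001], "turn": 0},
    {"xyz": [0, 0, 0], "turn": 0},
    {"xyz": [0, 0, 0], "turn": 0}
  ]
}}

```text
t: 36.7
tool_pos: [524.8, 30.5, 22.7]
tcp_rot: [180.0, -0.0, 96.4]
contact_force: [-0.2, 0.1, 0.0]
gripper_width: 49.3
```

Emit:
{"fn": "servo_tool", "kwargs": {
  "motion": [
    {"xyz": [0, 0, 0.001], "turn": 0},
    {"xyz": [0, 0, 0], "turn": 0},
    {"xyz": [0, 0, 0], "turn": 0}
  ]
}}

```text
t: 37.0
tool_pos: [524.9, 30.5, 22.6]
tcp_rot: [180.0, 0.0, 96.4]
contact_force: [-2.0, 0.1, 9.3]
gripper_width: 49.4
```

Emit:
{"fn": "servo_tool", "kwargs": {
  "motion": [
    {"xyz": [0, 0, 0], "turn": 0},
    {"xyz": [0, 0, 0], "turn": 0},
    {"xyz": [0, 0, 0], "turn": 0},
    {"xyz": [0, 0, 0], "turn": 0}
  ],
  "gripper": -0.6
}}

```text
t: 37.4
tool_pos: [524.7, 30.5, 22.1]
tcp_rot: [-180.0, -0.0, 96.4]
contact_force: [0.0, 0.8, 0.0]
gripper_width: 68.4
```

Emit:
{"fn": "servo_tool", "kwargs": {
  "motion": [
    {"xyz": [0, 0, -0.02], "turn": 0},
    {"xyz": [0, 0, -0.05], "turn": 0},
    {"xyz": [0, 0, -0.08], "turn": 0},
    {"xyz": [0, 0, -0.08], "turn": 0},
    {"xyz": [0, 0, -0.08], "turn": 0}
  ]
}}

```text
t: 37.9
tool_pos: [524.4, 30.5, 179.6]
tcp_rot: [180.0, 0.0, 96.4]
contact_force: [1.3, -0.7, 0.3]
gripper_width: 68.2
```

Emit:
{"fn": "servo_tool", "kwargs": {
  "motion": [
    {"xyz": [-0.08, -0.03, 0], "turn": 0},
    {"xyz": [-0.08, -0.03, 0], "turn": 0},
    {"xyz": [0, 0, -0.08], "turn": 0},
    {"xyz": [0, 0, 0], "turn": 0},
    {"xyz": [0, 0, 0], "turn": 0}
  ]
}}

```text
t: 38.4
tool_pos: [504.5, -52.6, 218.5]
tcp_rot: [179.9, 0.0, 96.4]
contact_force: [0.2, 0.5, -0.4]
gripper_width: 68.3
```

Run:
```python
from h import *
print(env.observe()["tool_pos"],env.observe()["t"])
w=env.camera("wrist")[:,:,::-1]; s=env.camera("side")[:,:,::-1]
a=cv2.resize(w[0:330,130:390],(400,508),interpolation=cv2.INTER_CUBIC)
b=cv2.resize(s[90:260,200:330],(388,508),interpolation=cv2.INTER_CUBIC)
cv2.imwrite("pics/fin.png",np.hstack([a,b]))
```

```text
[504.45056501 -52.55184874 218.46624217] 38.4
```

View pics/fin.png

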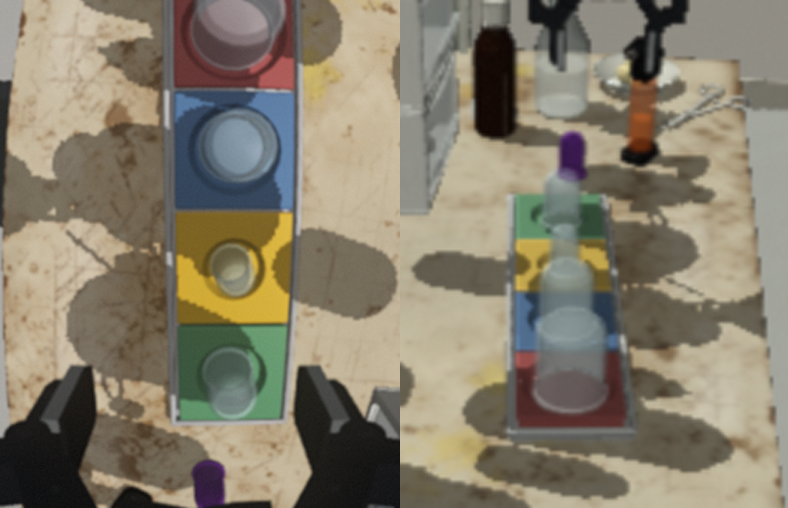

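All four cups stand upright inside their pocket rings: red (235,30), blue (237,147), yellow (234,269) and green (230,380). The torch and bottle are where they were, so I'm handing in.

```bash
python3 -c "
from bench import env
print(env.sign_off())"
```

```text
the job is handed in; nothing more can be done
None
```

All four cups now stand mouth down in their own pockets, and I handed the job in at about 38.5 s. I moved them one at a time:
- Cup_1 went into the blue pocket for the time being, which freed green.
- Cup_2 went to green and cup_4 to red.
- Cup_1 then went from blue to yellow, and cup_3 went from the worktop to blue.

**Seating:** each cup was lowered in steps of about a millimetre until the wrist force rose by a few newtons. At that point each was at the height expected for the pocket floor, to within about 1 mm.

**Cup_1 in yellow:** its lip touched the pocket wall on the way in, with about 6 N sideways. I moved it 1.5 mm, which cut that to about 1 N, and pressed it to the floor with about 16 N before letting go.

**Last pictures:** the wrist and side views show every cup upright inside its pocket, the gripper well clear, and the torch, bottle and purple look-alike where they stood. The torch and bottle were judged by eye, not measured. None of these checks failed, and the pad positions from the different cameras agreed to about 2–3 mm.

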